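# Close and pin the sleeve leak-test jig

### The arm

A 6-joint arm with a two-finger parallel gripper is mounted at the origin on the work surface. World frame = base frame: x ahead of the robot, y to its left, z up, the work surface at z = 0. Lengths are in m, angles in rad, forces in N, time in s.
With the tool pointing down it reaches from about 0.35 to 0.975 m from the base axis. Payload 4.9 kg.
Tool frame: the origin (TCP) lies midway between the tips of the shut fingers; the grasp point (between the pads) lies 19 mm behind it; z points along the fingers, y is the line along which they close (so a half turn about z gives the same grasp; the last joint's range is limited). The gripper opens to 85 mm and grips with 20 to 120 N. Pads are 22 mm wide; open, the fingers measure 114 mm over their backs; the gripper's body (76 mm by 85 mm) begins 54 mm behind the grasp point. The pads swing forward as they close: fully open they stand 13 mm farther back than shut.
Start: joints at [-1.307, 0.053, 1.613, -0, 1.476, -0.119], TCP at [0.233, -0.58, 0.231] pointing down, gripper open.
Joint ranges: [-3.01, 3.01], [-1.01, 2.22], [0.06, 2.58], [-1.02, 4.17], [0.09, 2.62], [-3.14, 3.14]. Speed limits (rad/s): [2.57, 2.57, 3.14, 3.14, 3.14, 3.14].

### API

Orientations are given as a unit quaternion [w, x, y, z].
In Python, from plant import manip gives the robot as it stands.
- The arm moves only by the shell command python3 shift.py 'ROWS'. ROWS is a JSON list of rows, 1 to 5 of them, each of 7 numbers: the opening from 0.0 (shut) to 1.0 (fully open), then dx, dy, dz in m, then a rotation vector rx, ry, rz in rad; each row shifts and turns the commanded pose from where the row before left it, along the tool's axes as they then stand; what a row does not reach is not made up. A row lasts 1/8 s, in which the tool goes at most 0.0625 m and 0.188 rad, less where a joint would pass 70% of its speed; a pose out of reach is approached as far as the arm can. The fingers move at their own pace and stop on an object; the grip force is fixed at half the most. Time passes only in rows, so rows that do not move let the fingers close. It prints the time, the measured TCP pose, the force, the opening and the grip force at its end.
- manip.state(): the state, without advancing time (a new reading comes with each control period).
- manip.grab_frame(name): name is "scene" or "top" or "wrist"; returns the picture (480x640x3 uint8, red, green, blue); there is no depth.
- manip.camera_params(name): a dict with "intrinsics" (3x3 intrinsics, pixels), "k1" (the pictures are not rectified: a ray, as slopes to the right and down, at radius r is drawn at 1 + k1 r^2 times it, then the intrinsics apply), "xyz" and "orientation" of the camera in the world. Camera axes: x right, y down, z forward; pixel columns grow to the right and rows downward; lengths in m; the calibration is good to about 2 mm. A picture is of the moment at which its call begins: read the wrist's pose just before it. camera_params takes no time and is no camera call; for the wrist camera it gives the pose at the moment of the call.
- manip.job_done(): hands the job in; it is judged then, once.
The state is a dict: "time": time; "joint_pos": joint angles; "joint_vel": joint speeds; "joint_efforts": joint torques, N m; "tool_pos": TCP position; "tool_rot": TCP orientation; "contact_force": force on the tool from outside, world axes, zero at the start; "ft_torque": the same for the moment, N m; "gripper_width": opening from 0.0 (shut) to 1.0 (fully open); "grasp_force": force on a finger pad.
Only numpy, scipy, OpenCV 4.12 (cv2) and the standard library are available. Lean on these libraries where they do the work, as an engineer would, in place of code of your own. Each camera call takes 0.05 s, during which the arm holds its last target. There are 200 camera calls.

### The job

Get the sleeve in the leak-test jig ready for its air check: set the cover that fits it squarely onto the sleeve's rim, fold the hinged leaf down onto the cover, and push the shouldered jig pin down through the hole in the leaf's nose into the post below until the leaf is fully shut. The leaf's spring pad pushes it up again, so finish while still gripping the pin and pressing down on it, keeping the leaf shut. Leave everything else on the bench where it is.

Things in the scene. Friction and masses are not known exactly. Their poses are not given: they have to be found in the camera images.
- jig: Leak-test jig bolted to the bench, fixed; place and yaw vary. Dark steel base 110 x 220 x 15 mm. Origin on the bench, z up; own x is parallel to the hinge axis, +y points from nose post to hinge. In its frame: sleeve nest (four dowels on a gasket) at y = 10 mm; nose post 40 x 34 mm at y = -55; hinge cheeks at y = 95, 68 mm wide, 136 mm high; pressure gauge at x = 48, y = 70, 70 mm high.
- leaf (a joint): Angle of the hinged aluminium leaf, rad: 0 = shut (level, on the nose post), 1.57 = upright; starts at 1.65 to 1.95, end stop 2.0. Bar 40 mm wide, 14 mm thick, nose 168 mm from the hinge axis, then a 10 mm stem and a ball handle. Stiff hinge (0.3 N m): it stays where it is left. With the cover seated, the spring pad under the leaf stops it at about 0.06 rad.
- leaf_hinge (a point): Point on the hinge axis at mid-width of the leaf, 120 mm above the bench. The leaf swings about it in the plane of the jig's y and z axes; closing, its free end goes from above the hinge over toward the jig's -y.
- leaf_ball (a point): Centre of the black 22 mm ball handle at the leaf's free end, 200 mm from the hinge axis, on the leaf's mid-plane; moves with the leaf.
- leaf_pad (a point): Centre of the lower face of the 16 mm spring pad under the leaf, 85 mm from the hinge axis. It bears on the cover's boss. From 0.06 rad, shutting the leaf against it takes about 8 rising to 12 N pressed straight down at the leaf's nose hole; released, the leaf rises again.
- leaf_hole (a point): Centre of the 12 mm through hole in the leaf's nose, on the leaf's outer (upper when shut) face, 150 mm from the hinge axis, 7 mm off the mid-plane; moves with the leaf. Leaf 14 mm thick here.
- post_hole (a point): Centre of the mouth of the 12 mm vertical hole, 45 mm deep, in the top of the nose post, 113 mm above the bench (z up). With the leaf shut the leaf's hole lies exactly over it.
- sleeve: Turned steel sleeve, the work piece, loose but standing in the jig's nest: outside 60 mm, bore 50 mm, 55 mm high, open at the top. Origin at the centre of its underside (18 mm above the bench), z up.
- sleeve_rim (a point): Centre of the sleeve's mouth, level with its upper rim.
- cap: The cover that fits the sleeve: turned aluminium, loose, right way up on the bench. Flange 58 mm, 8 mm thick; under it a 47 mm spigot 8 mm deep that drops into the sleeve's bore; on top a 24 mm round boss 20 mm high to grip. Origin at the centre of the spigot's underside, z up: flange from 8 to 16 mm, boss top 36 mm above it. Seated, the origin is 8 mm below the rim.
- pin_block: Grey plastic block for pins, fixed, 50 x 110 x 55 mm high, place and yaw vary, origin at the centre of its underside. Two 12 mm holes 50 mm deep on its long axis (own y), at y = -30 and +30 mm; one holds the jig pin and one the plug gauge, in either order.
- pin: Steel jig pin standing in the pin block: 10 mm shank 46 mm long with tapered nose, a 24 mm round shoulder 4 mm thick, above it a ribbed 16 mm grip. Origin at the centre of the nose tip, z up along the pin: shoulder underside at 46 mm, grip from 50 to 84 mm. Pushed home, its shoulder bears on the leaf and its tip is 32 mm below the post's top.
- plug_gauge: Bystander: plug gauge standing in the pin block's other hole, slimmer (8 mm shank, 12 mm dark handle) and taller (126 mm) than the pin. Origin at its tip.
- big_cap: Bystander: aluminium cover of the same form but too large for the sleeve (84 mm flange, 72 mm spigot, 36 mm high), on the bench. Origin at the centre of its underside.
- tall_sleeve: Bystander: stepped steel sleeve 58 mm across and 100 mm high, standing on the bench, loose. Origin at the centre of its underside.
- wrench: Bystander: wrench 160 mm long lying flat on the left. Origin at the middle of its underside.
- micrometer: Bystander: micrometer on a stand, 104 mm round foot, 130 mm high, fixed, to the left. Origin at the centre of its foot.

How it is judged:
By the outcome, as a careful person would: the job done as asked, in the order asked, and still so for the second after the job is handed in, while the arm keeps its last pose, push and grip.
It also fails if it takes over 72 s, if anything falls off the work surface, if the arm or the gripper's body presses on something with over 40 N, if the wrist force passes 120 N, or if a joint passes its speed limit or range.

## Working session

There is one attempt and no reset: what is moved stays moved. The work goes in short steps, Python scripts to look and compute and a shell command to move; the robot and the scene stay as the last step left them, time stands still between calls to the robot, and variables do not carry over. Pictures are saved under pics/ and viewed, at most 10 in all, crops included, and the job is handed in when it is done.

```bash
ls; mkdir -p pics; python3 - <<'E'
from plant import manip
import cv2
for n in("scene","top"):
    f=manip.grab_frame(n); cv2.imwrite(f"pics/{n}0.png",f[:,:,::-1])
    p=manip.camera_params(n); print(n,p)
print(manip.state())
E
```

```text
pics
plant.py
shift.py
scene {'intrinsics': array([[547.34212714,   0.        , 317.65401322],
       [  0.        , 547.34212714, 239.88564792],
       [  0.        ,   0.        ,   1.        ]]), 'k1': 0.00993799026985658, 'xyz': array([ 1.09101143, -0.41295573,  1.0666565 ]), 'orientation': array([-0.27309558,  0.87125374,  0.3867618 , -0.1294258 ])}
top {'intrinsics': array([[592.5221218 ,   0.        , 322.10495362],
       [  0.        , 592.5221218 , 228.88108661],
       [  0.        ,   0.        ,   1.        ]]), 'k1': 0.048751338280798466, 'xyz': array([0.30348455, 0.05276269, 1.39664352]), 'orientation': array([ 0.06958238, -0.6597799 ,  0.74433731, -0.0762283 ])}
{'time': 0.1, 'joint_pos': array([-1.30700252e+00,  5.33275494e-02,  1.61416608e+00,  2.58618977e-05,
        1.47601010e+00, -1.19003477e-01]), 'joint_vel': array([-0.00086962, -0.00114609, -0.00342734,  0.00142986, -0.00010195,
       -0.00058142]), 'joint_efforts': array([-9.29506882e-06, -3.94901204e+01, -3.71363997e+01, -1.30804701e-04,
        3.91917667e-03, -7.97031987e-06]), 'tool_pos': array([ 0.23330347, -0.5792087 ,  0.2301576 ]), 'tool_rot': array([-9.53963312e-04,  9.81738915e-01,  1.90230883e-01, -5.62777063e-05]), 'contact_force': array([-1.65746929, -0.04043085,  0.14740445]), 'ft_torque': array([ 0.06392315, -0.01993518,  0.00954617]), 'grasp_force': 0.0, 'gripper_width': 0.9980205558454426}
```
View pics/scene0.png

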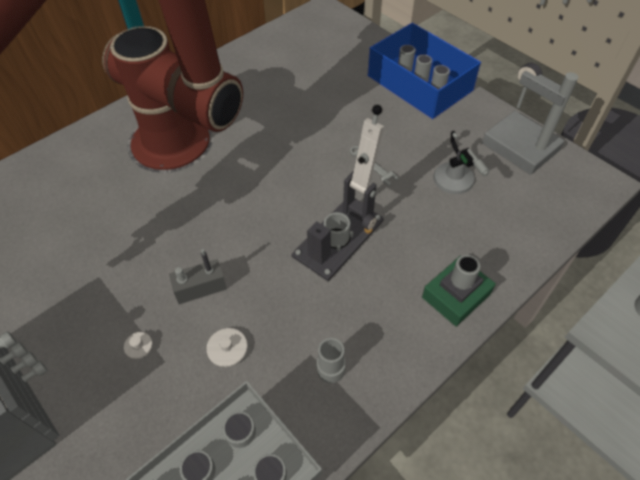

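View pics/top0.png

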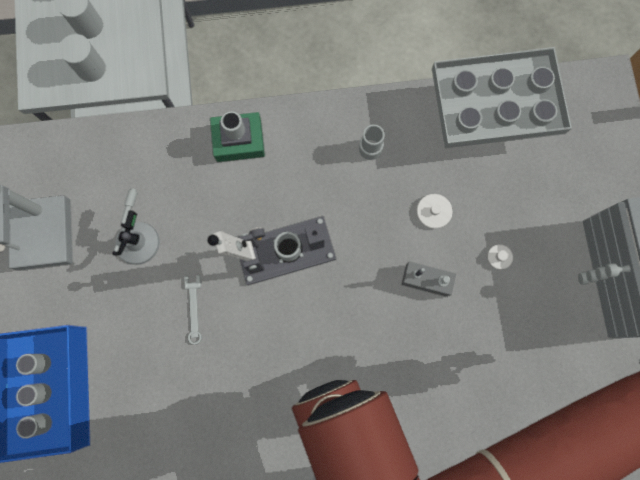

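The fitting cap is the small one (scene 138,345; top 500,257), and the pin is the lighter, shorter item in the block (scene 181,273; top 445,281). The jig's sleeve is at top (288,245). The leaf leans back, with its ball at top (213,240). Next I'll make enlarged crops.

```bash
python3 - <<'E'
import cv2,numpy as np
s=cv2.imread('pics/scene0.png');t=cv2.imread('pics/top0.png')
def crop(i,x,y,w,h,k,st):
    c=cv2.resize(i[y:y+h,x:x+w],None,fx=k,fy=k,interpolation=cv2.INTER_CUBIC)
    c=cv2.convertScaleAbs(c,alpha=1.5,beta=10)
    for a in range(0,w,st):
        cv2.line(c,(a*k,0),(a*k,6),(0,255,255),1);cv2.putText(c,str(x+a),(a*k,16),0,.35,(0,255,255),1)
    for a in range(0,h,st):
        cv2.line(c,(0,a*k),(6,a*k),(0,255,255),1);cv2.putText(c,str(y+a),(8,a*k+4),0,.35,(0,255,255),1)
    return c
a=np.vstack([np.hstack([crop(t,200,205,160,85,5,20)]),np.hstack([crop(t,395,235,130,35*1+25,5,10),np.zeros((300,150,3),np.uint8)])])
cv2.imwrite('pics/c1.png',a[:600]);print(a.shape)
b=np.hstack([crop(s,285,95,110,185,3,20),np.vstack([crop(s,110,240,130,70,3,20),crop(s,110,310,130,60,3,20)]) ]) if 0 else None
L=crop(s,285,95,100,150,4,10);R=crop(s,115,240,100,150,4,10)
cv2.imwrite('pics/c2.png',np.hstack([L,R]))
E
```

```text
(725, 800, 3)
```

View pics/c1.png

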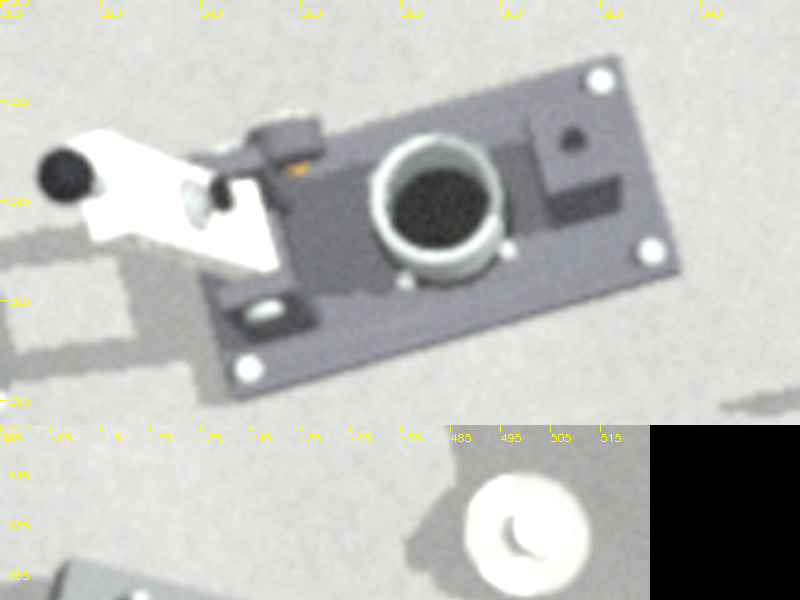

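View pics/c2.png

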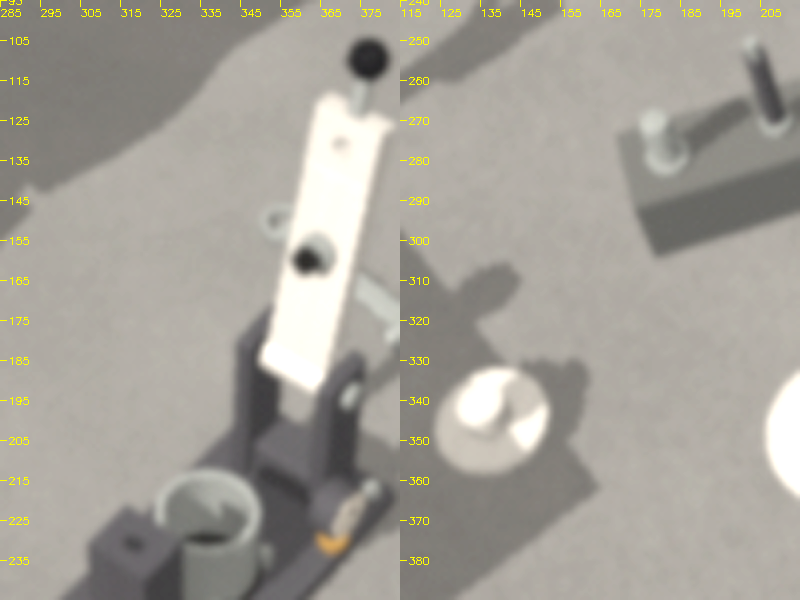

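Readings:
- **Top view:** post hole (314.6,232.8), sleeve rim (287.4,245.0), ball (213.2,240), base corners (324,216), (336,259) and (247,285.4), cap flange (500.4,257), pin about (445,281).
- **Scene view:** ball (377,110), post hole (318.2,231), rim (337.2,222), cap boss top (135,342.5), pin grip top (178.3,269.5), shoulder (181.5,279.3).

```bash
cat > h.py <<'E'
import numpy as np,cv2
from plant import manip
from scipy.spatial.transform import Rotation as R
from scipy.optimize import least_squares
def rot(q): return R.from_quat(np.roll(q,-1))
def ray(p,uv):
    K=p['intrinsics'];d=np.array([p['k1'],0,0,0,0])
    x=cv2.undistortPoints(np.array([[uv]],float),K,d)[0,0]
    return p['xyz'],rot(p['orientation']).apply([x[0],x[1],1])
def atz(p,uv,z):
    o,d=ray(p,uv); return o+d*(z-o[2])/d[2]
def tri(*obs):
    A=0;b=0
    for p,uv in obs:
        o,d=ray(p,uv);d=d/np.linalg.norm(d);P=np.eye(3)-np.outer(d,d);A=A+P;b=b+P@o
    return np.linalg.solve(A,b)
def proj(p,X):
    q=rot(p['orientation']).inv();
    return cv2.projectPoints(np.array([X],float),q.as_rotvec(),-q.apply(p['xyz']),p['intrinsics'],np.array([p['k1'],0,0,0,0]))[0][0,0]
def delta(xyz):  # world displacement target -> tool axes
    s=manip.state(); return rot(s['tool_rot']).inv().apply(np.array(xyz)-s['tool_pos'])
E
python3 - <<'E'
from h import *
np.set_printoptions(precision=4,suppress=True)
T=manip.camera_params('top');S=manip.camera_params('scene')
print('post T',atz(T,(314.6,232.8),.113),'S',atz(S,(318.2,231),.113))
print('rim T',atz(T,(287.4,245),.073),'S',atz(S,(337.2,222),.073))
for c in((324,216),(336,259),(247,285.4)):print('corner',atz(T,c,.015))
for c in((320,221.2),(330.2,255),(249.8,278.8)):print('screw',atz(T,c,.018))
print('ball',tri((T,(213.2,240)),(S,(377,110))))
print('cap fl T',atz(T,(500.4,257),.016),'boss S',atz(S,(135,342.5),.036),'T',atz(T,(501,257.5),.036))
print('pin top z=.089: S',atz(S,(178.3,269.5),.089),'T',atz(T,(445,281),.089))
print('shoulder z=.055: S',atz(S,(181.5,279.3),.055),'T',atz(T,(445,281),.055))
W=manip.camera_params('wrist');s=manip.state();r=rot(s['tool_rot']).inv()
print(W,r.apply(W['xyz']-s['tool_pos']),(r*rot(W['orientation'])).as_matrix())
print(rot(s['tool_rot']).as_matrix())
E
```

```text
post T [0.5645 0.0419 0.113 ] S [0.5647 0.042  0.113 ]
rim T [0.552  0.1061 0.073 ] S [0.553  0.1098 0.073 ]
corner [0.6224 0.0139 0.015 ]
corner [ 0.5158 -0.0016  0.015 ]
corner [0.479  0.2123 0.015 ]
screw [0.6103 0.025  0.018 ]
screw [0.5264 0.0108 0.018 ]
screw [0.4932 0.2041 0.018 ]
ball [0.5326 0.2323 0.3163]
cap fl T [ 0.4743 -0.3848  0.016 ] boss S [ 0.4794 -0.3857  0.036 ] T [ 0.4705 -0.3796  0.036 ]
pin top z=.089: S [ 0.4268 -0.2319  0.089 ] T [ 0.4269 -0.2314  0.089 ]
shoulder z=.055: S [ 0.4295 -0.2344  0.055 ] T [ 0.4301 -0.2388  0.055 ]
{'intrinsics': array([[331.8907,   0.    , 325.4767],
       [  0.    , 331.8907, 244.3341],
       [  0.    ,   0.    ,   1.    ]]), 'k1': -0.02796870884791216, 'xyz': array([ 0.3034, -0.5513,  0.373 ]), 'orientation': array([ 0.1239,  0.8195, -0.5531, -0.0847])} [ 0.0755  0.     -0.1428] [[ 0.0004 -0.9549 -0.2971]
 [ 1.      0.0004  0.0003]
 [-0.0002 -0.2971  0.9549]]
[[ 0.9276  0.3735 -0.0005]
 [ 0.3735 -0.9276  0.0019]
 [ 0.0003 -0.0019 -1.    ]]
```

```bash
python3 shift.py '[[1,0.058,-0.018,0.012,0,0,0],[1,0.058,-0.018,0.012,0,0,0],[1,0.058,-0.018,0.012,0,0,0],[1,0.058,-0.018,0.012,0,0,0],[1,0.058,-0.018,0.012,0,0,0]]'; python3 shift.py '[[1,0,0,0,0,0,0.18],[1,0,0,0,0,0,0.18],[1,0,0,0,0,0,0.022],[1,0,0,0,0,0,0]]'
python3 - <<'E'
from h import *
np.set_printoptions(precision=4,suppress=True)
W=manip.camera_params('wrist');s=manip.state()
f=manip.grab_frame('wrist');cv2.imwrite('pics/w1.png',f[:,:,::-1])
print(s['tool_pos'],rot(s['tool_rot']).as_matrix()[:,0],W['xyz'])
print('expected cap',proj(W,(.474,-.3845,.036)),'pin',proj(W,(.4269,-.2317,.089)))
E
```

```text
time: 0.72
tool_pos: [0.4699, -0.3863, 0.1705]
tool_rot: [-0.0, 0.982, 0.19, -0.0]
contact_force: [0.6, -0.5, 0.2]
gripper_width: 0.999
grasp_force: 0.0
time: 1.23
tool_pos: [0.4686, -0.388, 0.171]
tool_rot: [-0.0, 1.0, 0.001, -0.0]
contact_force: [-0.3, -0.6, 0.6]
gripper_width: 0.997
grasp_force: 0.0
[ 0.4686 -0.388   0.171 ] [ 1.      0.0027 -0.0003] [ 0.5442 -0.388   0.3138]
expected cap [321.2967 226.2665] pin [119.6177 303.0769]
```

View pics/w1.png

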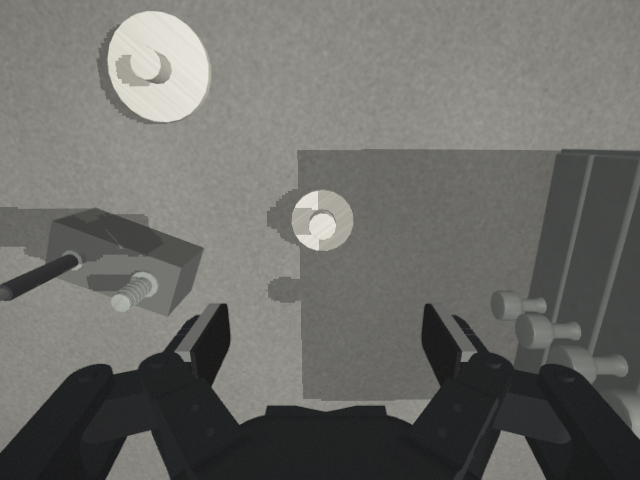

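The cap boss top is at (322,226.5) and its flange at (323,221). The pin's grip top is at (121,302) and its shoulder at (144,285).

```bash
python3 - <<'E'
from h import *
np.set_printoptions(precision=4,suppress=True)
W=manip.camera_params('wrist')
print(atz(W,(322,226.5),.036),atz(W,(323,220.5),.015),'pin',atz(W,(121,302),.093),atz(W,(144,285),.058))
print(delta((.474,-.385,.020)))
E
```

```text
[ 0.4738 -0.3852  0.036 ] [ 0.4742 -0.3859  0.015 ] pin [ 0.4299 -0.2357  0.093 ] [ 0.428  -0.2345  0.058 ]
[ 0.0054 -0.003   0.1511]
```

```bash
python3 shift.py '[[0.6,0.0055,-0.0025,0.05,0,0,0],[0.6,0,0,0.05,0,0,0],[0.6,0,0,0.03,0,0,0],[0.6,0,0,0.021,0,0,0],[0.6,0,0,0,0,0,0]]'; python3 shift.py '[[0,0,0,0,0,0,0],[0,0,0,0,0,0,0],[0,0,0,0,0,0,0],[0,0,0,0,0,0,0],[0,0,0,0,0,0,0]]'
```

```text
time: 1.9
tool_pos: [0.4734, -0.3847, 0.0187]
tool_rot: [-0.001, 1.0, 0.001, -0.001]
contact_force: [0.1, -0.0, -0.0]
gripper_width: 0.6
grasp_force: 0.0
time: 2.52
tool_pos: [0.4756, -0.3867, 0.0227]
tool_rot: [0.001, 1.0, 0.0, 0.001]
contact_force: [-0.7, -0.0, 6.4]
gripper_width: 0.252
grasp_force: 59.1
```

```bash
python3 shift.py '[[0,0,0,-0.03,0,0,0],[0,0,0,-0.06,0,0,0],[0,0,0,-0.06,0,0,0],[0,0,0,-0.03,0,0,0],[0,0.008,-0.03,0,0,0,0]]'; python3 shift.py '[[0,0.01,-0.05,0,0,0,0],[0,0.01,-0.05,0,0,0,0],[0,0.01,-0.055,0,0,0,0],[0,0.01,-0.055,0,0,0,0],[0,0.01,-0.055,0,0,0,0]]';python3 shift.py '[[0,0.01,-0.055,0,0,0,0],[0,0,0,0,0,0,0],[0,0,0,0,0,0,0]]'
python3 - <<'E'
from h import *
np.set_printoptions(precision=4,suppress=True)
W=manip.camera_params('wrist');s=manip.state()
f=manip.grab_frame('wrist');cv2.imwrite('pics/w2.png',f[:,:,::-1])
print(s['tool_pos'],rot(s['tool_rot']).as_matrix()[:,0],s['gripper_width'])
print('rim',proj(W,(.553,.1065,.073)),'post',proj(W,(.5646,.042,.113)))
E
```

```text
time: 3.15
tool_pos: [0.4835, -0.3579, 0.2052]
tool_rot: [0.003, 1.0, -0.001, 0.003]
contact_force: [-0.1, 0.3, -2.2]
gripper_width: 0.248
grasp_force: 59.1
time: 3.78
tool_pos: [0.532, -0.0886, 0.2003]
tool_rot: [0.0, 1.0, 0.0, 0.0]
contact_force: [-0.1, -0.1, -2.1]
gripper_width: 0.251
grasp_force: 59.1
time: 4.15
tool_pos: [0.5418, -0.0355, 0.2002]
tool_rot: [0.0, 1.0, 0.001, -0.0]
contact_force: [0.2, 0.3, -1.2]
gripper_width: 0.253
grasp_force: 59.3
[ 0.5418 -0.0355  0.2002] [ 1.      0.0014 -0.0002] 0.2526692575701681
rim [156.0992 221.7967] post [216.0934 218.9844]
```

View pics/w2.png

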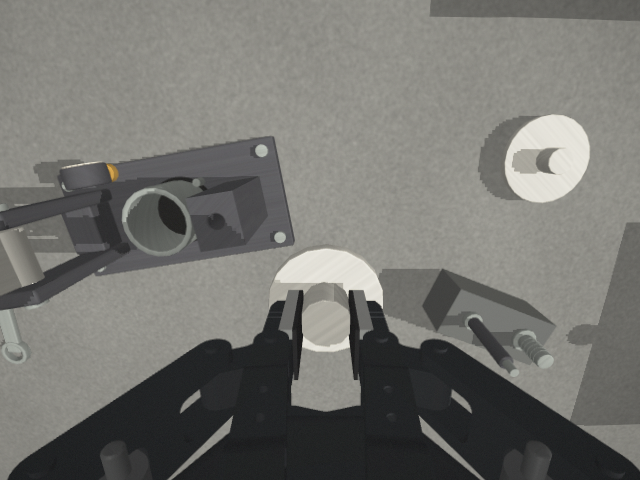

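The rim is centred at about (157,219.5) and the post hole at (216,222), both as predicted. The held cap's flange spans x 269–383 and y 248–352.

```bash
python3 - <<'E'
from h import *
np.set_printoptions(precision=4,suppress=True)
W=manip.camera_params('wrist');s=manip.state()
for z in(.189,.194,.199): print(z,[atz(W,(u,v),z)-s['tool_pos'] for u,v in((326,248),(326,352),(269,300),(383,300))])
T=manip.camera_params('top');S=manip.camera_params('scene')
print('rim',tri((T,(287.4,245)),(S,(337.2,222)),(W,(157,219.5))),atz(W,(157,219.5),.073),'post',atz(W,(216,222),.113))
E
```

```text
0.189 [array([ 0.0258, -0.0005, -0.0112]), array([-0.0335, -0.0005, -0.0112]), array([-0.0023,  0.0288, -0.0112]), array([-0.0023, -0.0298, -0.0112])]
0.194 [array([ 0.0274, -0.0005, -0.0062]), array([-0.0299, -0.0005, -0.0062]), array([ 0.0002,  0.0278, -0.0062]), array([ 0.0003, -0.0288, -0.0062])]
0.199 [array([ 0.029 , -0.0004, -0.0012]), array([-0.0264, -0.0005, -0.0012]), array([ 0.0028,  0.0269, -0.0012]), array([ 0.0028, -0.0278, -0.0012])]
rim [0.5534 0.1071 0.0723] [0.5552 0.1049 0.073 ] post [0.5625 0.0417 0.113 ]
```

```bash
python3 shift.py '[[0,0.0045,-0.0475,0,0,0,0],[0,0.004,-0.0475,0,0,0,0],[0,0.004,-0.0475,0,0,0,0],[0,0,0,0.05,0,0,0],[0,0,0,0.037,0,0,0]]';python3 shift.py '[[0,0,0,0,0,0,0],[0,0,0,0,0,0,0]]'
python3 - <<'E'
from h import *
np.set_printoptions(precision=4,suppress=True)
W=manip.camera_params('wrist');s=manip.state()
f=manip.grab_frame('wrist');cv2.imwrite('pics/w3.png',cv2.resize(f[120:360,165:485,::-1],None,fx=2.5,fy=2.5))
print(s['tool_pos'],s['contact_force'])
for d in((0,-.03),(.03,0),(0,.03),(-.03,0)): print(proj(W,(.5537+d[0],.1065+d[1],.073)))
E
```

```text
time: 4.82
tool_pos: [0.5543, 0.1061, 0.1118]
tool_rot: [0.0, 1.0, -0.0, -0.0]
contact_force: [-0.1, -0.5, -2.5]
gripper_width: 0.247
grasp_force: 59.4
time: 5.08
tool_pos: [0.5557, 0.1062, 0.115]
tool_rot: [-0.0, 1.0, -0.0, 0.001]
contact_force: [0.7, -0.3, -1.9]
gripper_width: 0.25
grasp_force: 59.4
[0.5557 0.1062 0.115 ] [ 0.6669 -0.305  -1.8519]
[374.4101 276.2962]
[324.474  227.9241]
[274.6767 276.3338]
[324.6021 320.5401]
```

View pics/w3.png

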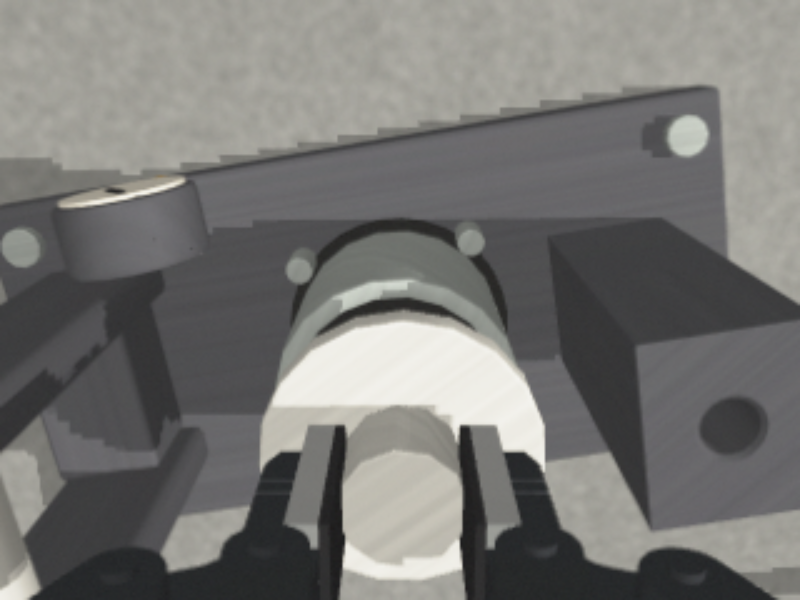

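```bash
for i in 1 2 3; do python3 shift.py '[[0,0,0,0,0,0,0]]' | sed -n 2p; done
python3 - <<'E'
from h import *
np.set_printoptions(precision=4,suppress=True,linewidth=150)
W=manip.camera_params('wrist');s=manip.state()
f=manip.grab_frame('wrist');cv2.imwrite('pics/w4.png',f[:,:,::-1]);g=f.mean(2)
print(s['tool_pos'],s['contact_force'],W['xyz'])
print('col',g[205:285,322:329].mean(1).round().astype(int).reshape(-1,10))
for r in(300,305,310): print(r,g[r,255:300].round().astype(int),g[r,350:395].round().astype(int))
E
```

```text
tool_pos: [0.5561, 0.1068, 0.1158]
tool_pos: [0.5553, 0.107, 0.1148]
tool_pos: [0.5547, 0.1072, 0.1139]
[0.5547 0.1072 0.1139] [ 0.4265  0.7056 -1.8901] [0.6302 0.107  0.2568]
col [[100  71  46  42  41  42  63 112 113 112]
 [111 112 112 112 112 113 112 111 113 114]
 [115 118 118 119 119 133 184 212 208 197]
 [148 143 133  78  41  41  41  40  58 112]
 [143 148 156 195 239 239 236 236 236 236]
 [236 236 236 235 235 235 234 235 235 236]
 [237 238 238 238 238 237 237 237 237 237]
 [238 238 237 237 236 231 184 161 142 141]]
300 [102 102 103 103 102 105 105 104 105 106 105 105 106 108 176 186 187 186 188 189 192 179 142 143 141 142 142 140 138 138 124 119 119 118 118 118 119
 119 118 118 118 119  58  37  35] [ 34  38  35  41  78 119 118 119 119 120 118 119 119 120 122 123 156 183 183 182 180 179 177 177 182 221 233 234 236 236 236 236 234 104 103 105 104
 106 104 104 103 105 104 105 105]
305 [105 106 107 106 107 108 109 108 109 108 109 109 108 118 190 188 114  50  39  42  41  42  42  43  41  40  40  41  43  98 119 119 120 119 119 119 118
 119 119 120 118  73  36  35  36] [ 33  33  35  37  39  82 118 119 119 118 118 118 119 119 119 121 118  83  41  39  42  41  39  43  42  41  39  40  39  62 152 231 237 166 162 164 166
 166 167 165 161 160 157 159 161]
310 [108 107 106 107 106 106 106 104 106 104 104 104 104 104  60  41  41  43  41  40  41  40  41  43  44  40  41  40 104 119 119 118 118 119 119 119 120
 119 119 118  90  38  36  38  36] [ 32  34  34  36  38  38  82 119 119 118 119 119 119 120 119 119 121 119 103  40  42  42  42  40  41  40  42  39  41  40  42  50 107 169 166 163 165
 167 168 169 166 164 163 165 163]
```

```bash
python3 - <<'E'
from h import *
np.set_printoptions(precision=4,suppress=True,linewidth=150)
W=manip.camera_params('wrist');s=manip.state()
for v,r in((230.6,.03),(237.8,.025)): print('rim cx',atz(W,(325,v),.073)-[r,0,0]-s['tool_pos'])
for dz in(-.004,-.006,-.008,-.010):
    z=s['tool_pos'][2]+dz
    print(dz,'cap cx top',(atz(W,(325,248.4),z)-s['tool_pos'])[0]-.029,'bot',(atz(W,(325,243.5),z-.008)-s['tool_pos'])[0]-.029, 'LR',[(atz(W,(u,300),z)-s['tool_pos'])[1] for u in(268.8,382.8)])
E
```

```text
rim cx [-0.0033  0.0001 -0.0407]
rim cx [-0.0025  0.0001 -0.0407]
-0.004 cap cx top -0.001071069636193054 bot -0.0011480425523313388 LR [np.float64(0.027559430775684457), np.float64(-0.028255650777800095)]
-0.006 cap cx top -0.0017188780364598456 bot -0.0017633794875670829 LR [np.float64(0.027936018070412044), np.float64(-0.0286391778115814)]
-0.008 cap cx top -0.0023666864367266373 bot -0.002378716422802716 LR [np.float64(0.028312605365139604), np.float64(-0.029022704845362707)]
-0.01 cap cx top -0.003014494836993429 bot -0.00299405335803846 LR [np.float64(0.02868919265986719), np.float64(-0.029406231879144012)]
```

```bash
python3 shift.py '[[0,-0.0005,-0.001,0.008,0,0,0],[0,0,0,0.007,0,0,0],[0,0,0,0.005,0,0,0],[0,0,0,0,0,0,0]]';python3 shift.py '[[0,0,0,0.003,0,0,0],[0,0,0,0.001,0,0,0],[0,0,0,0,0,0,0]]'
```

```text
time: 6.05
tool_pos: [0.5534, 0.1081, 0.0923]
tool_rot: [0.0, 1.0, 0.0, -0.001]
contact_force: [0.2, 0.3, -2.2]
gripper_width: 0.249
grasp_force: 59.4
time: 6.42
tool_pos: [0.554, 0.1081, 0.0894]
tool_rot: [0.0, 1.0, 0.0, 0.0]
contact_force: [0.9, -0.5, -1.1]
gripper_width: 0.248
grasp_force: 59.4
```

```bash
python3 shift.py '[[0,0,0,0.001,0,0,0],[0,0,0,0.001,0,0,0],[0,0,0,0.0,0,0,0]]';python3 shift.py '[[0,0,0,0.001,0,0,0],[0,0,0,0.00,0,0,0]]'
```

```text
time: 6.8
tool_pos: [0.5541, 0.1082, 0.0878]
tool_rot: [0.0, 1.0, 0.0, 0.0]
contact_force: [-0.6, 0.8, 2.0]
gripper_width: 0.249
grasp_force: 59.7
time: 7.05
tool_pos: [0.5543, 0.1082, 0.0877]
tool_rot: [0.0, 1.0, 0.0, 0.0]
contact_force: [-4.4, -0.5, 6.0]
gripper_width: 0.244
grasp_force: 60.3
```

```bash
python3 shift.py '[[0.5,0,0,0,0,0,0],[0.5,0,0,0,0,0,0],[0.5,0,0,0,0,0,0],[0.5,0,0,-0.01,0,0,0],[0.5,0,0,-0.03,0,0,0]]';python3 shift.py '[[0.5,0,0,-0.06,0,0,0],[0,0,0,-0.06,0,0,0],[0,0,0,-0.06,0,0,0],[0,0,0,-0.055,0,0,0],[0,0,0,0,0,0,0]]'
python3 - <<'E'
from h import *
np.set_printoptions(precision=4,suppress=True,linewidth=150)
W=manip.camera_params('wrist');s=manip.state()
f=manip.grab_frame('wrist');cv2.imwrite('pics/w5.png',f[:,:,::-1])
print(s['tool_pos'],s['gripper_width'],'boss',proj(W,(.5537,.1065,.101)),'hinge',proj(W,(.5391,.1898,.12)),'ball',proj(W,(.5326,.2323,.316)))
E
```

```text
time: 7.68
tool_pos: [0.5525, 0.108, 0.1252]
tool_rot: [0.0, 1.0, 0.0, -0.002]
contact_force: [-0.7, 1.0, 0.3]
gripper_width: 0.5
grasp_force: 0.0
time: 8.3
tool_pos: [0.5558, 0.1083, 0.3694]
tool_rot: [-0.0, 1.0, 0.0, 0.006]
contact_force: [-0.3, -0.2, -0.4]
gripper_width: 0.001
grasp_force: 0.0
[0.5558 0.1083 0.3694] 0.0011253148285894688 boss [326.8771 208.7886] hinge [258.3274 223.4607] ball [137.0805 299.8968]
```

View pics/w5.png

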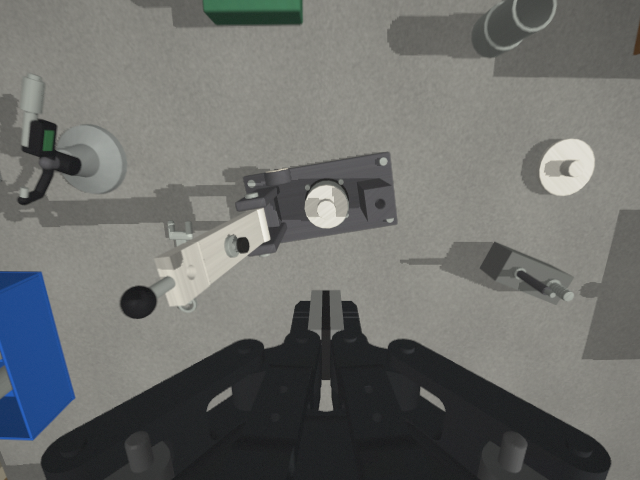

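The cap is seated, with its boss at (327,209). The leaf is still back and its ball is at (139,302), as estimated. Next I'll go behind the ball.

```bash
python3 shift.py '[[0,-0.01,-0.057,0,0,0,0],[0,-0.01,-0.057,0,0,0,0],[0,-0.01,-0.058,0,0,0,0],[0,0,0,0,0,0,0],[0,0,0,0.03,0,0,0]]';python3 shift.py '[[0,0,0,0.032,0,0,0],[0,0,0,0,0,0,0],[0,0,0,0,0,0,0]]'
python3 - <<'E'
import numpy as np
u=np.array([-.169,.985]);h=np.array([.5391,.1898])
for th in(1.786,1.6,1.4,1.2,1.0,.8,.6,.4,.2,.06,.03):
    s=.2*np.cos(th)-.011*np.sin(th)-.0145;z=.12+.2*np.sin(th)+.011*np.cos(th)-.010*np.clip((th-.6)/.6,0,1)
    print(th,(h-u*s).round(4),round(z,4))
E
```

```text
time: 8.98
tool_pos: [0.5243, 0.2806, 0.3325]
tool_rot: [-0.0, 1.0, 0.001, 0.002]
contact_force: [0.8, -0.9, -0.4]
gripper_width: 0.0
grasp_force: 0.0
time: 9.35
tool_pos: [0.5241, 0.2796, 0.2999]
tool_rot: [-0.0, 1.0, 0.0, 0.0]
contact_force: [-0.1, -0.4, 0.2]
gripper_width: -0.001
grasp_force: 0.0
1.786 [0.5276 0.2567] 0.303
1.6 [0.5338 0.2207] 0.3096
1.4 [0.5406 0.1813] 0.309
1.2 [0.5472 0.1428] 0.3004
1.0 [0.5533 0.1068] 0.2876
0.8 [0.5589 0.0746] 0.2678
0.6 [0.5635 0.0476] 0.242
0.4 [0.5671 0.0269] 0.208
0.2 [0.5694 0.0132] 0.1705
0.06 [0.5703 0.0081] 0.143
0.03 [0.5704 0.0075] 0.137
```

```bash
python3 shift.py '[[0,0.005,0.03,-0.004,0,0,0],[0,0.005,0.029,-0.004,0,0,0],[0,0.003,0.02,0,0,0,0],[0,0.003,0.02,0,0,0,0],[0,0.004,0.019,0.004,0,0,0]]';python3 shift.py '[[0,0.003,0.019,0.004,0,0,0],[0,0.003,0.018,0.006,0,0,0],[0,0.003,0.018,0.007,0,0,0],[0,0.003,0.016,0.01,0,0,0],[0,0.003,0.016,0.01,0,0,0]]'
python3 - <<'E'
from h import *
np.set_printoptions(precision=4,suppress=True,linewidth=150)
T=manip.camera_params('top');S=manip.camera_params('scene')
a=manip.grab_frame('scene')[80:280,240:440,::-1];b=manip.grab_frame('top')[160:360,180:380,::-1]
cv2.imwrite('pics/s2.png',np.hstack([cv2.resize(i,None,fx=2,fy=2) for i in(a,b)]))
E
```

```text
time: 9.98
tool_pos: [0.5443, 0.1611, 0.304]
tool_rot: [-0.0, 1.0, 0.0, 0.001]
contact_force: [-0.5, 1.2, 1.7]
gripper_width: 0.006
grasp_force: 0.7
time: 10.6
tool_pos: [0.559, 0.0741, 0.2653]
tool_rot: [0.0, 1.0, 0.0, -0.0]
contact_force: [-0.5, 0.8, -0.0]
gripper_width: 0.003
grasp_force: 0.4
```

View pics/s2.png

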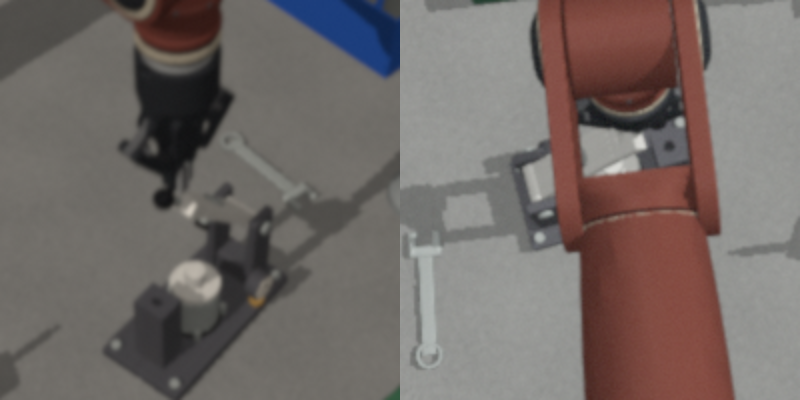

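The leaf is following, with the ball under the fingertips, at about 0.7 rad. I'll keep folding it down.

```bash
python3 shift.py '[[0,0.002,0.014,0.012,0,0,0],[0,0.002,0.013,0.013,0,0,0],[0,0.002,0.01,0.017,0,0,0],[0,0.002,0.01,0.017,0,0,0],[0,0.001,0.007,0.018,0,0,0]]';python3 shift.py '[[0,0.001,0.006,0.018,0,0,0],[0,0,0.004,0.012,0,0,0],[0,0,0.001,0.007,0,0,0],[0,0,0,0.004,0,0,0],[0,0,0,0,0,0,0]]'
```

```text
time: 11.32
tool_pos: [0.5679, 0.0204, 0.1878]
tool_rot: [0.0, 1.0, 0.0, -0.0]
contact_force: [0.4, 0.3, 0.6]
gripper_width: 0.002
grasp_force: 0.3
time: 11.95
tool_pos: [0.569, 0.0101, 0.1484]
tool_rot: [0.0, 1.0, 0.001, 0.0]
contact_force: [-0.5, 0.6, 0.5]
gripper_width: 0.004
grasp_force: 0.0
```

```bash
python3 shift.py '[[0,0,0,0.003,0,0,0],[0,0,0,0.001,0,0,0],[0,0,0,0,0,0,0]]'|sed -n 2,4p;python3 shift.py '[[0,0,0,0.002,0,0,0],[0,0,0,0.001,0,0,0],[0,0,0,0,0,0,0]]'|sed -n 2,4p;
```

```text
tool_pos: [0.5691, 0.0101, 0.1445]
tool_rot: [0.0, 1.0, 0.0, 0.0]
contact_force: [0.2, 0.2, 0.3]
tool_pos: [0.5689, 0.0101, 0.1412]
tool_rot: [-0.0, 1.0, 0.0, -0.0]
contact_force: [0.8, 0.4, -0.7]
```

```bash
python3 shift.py '[[0,0,0,0.002,0,0,0],[0,0,0,0.0,0,0,0]]'|sed -n 2,4p;python3 shift.py '[[0,0,0,0.002,0,0,0],[0,0,0,0.0,0,0,0]]'|sed -n 2,4p;python3 - <<'E'
from h import *
W=manip.camera_params('wrist')
f=manip.grab_frame('wrist');cv2.imwrite('pics/w6.png',cv2.resize(f[140:400,160:480,::-1],None,fx=2.5,fy=2.3))
E
```

```text
tool_pos: [0.5689, 0.0102, 0.1391]
tool_rot: [-0.0, 1.0, 0.0, -0.0]
contact_force: [-0.7, 0.3, 0.8]
tool_pos: [0.569, 0.0102, 0.1372]
tool_rot: [-0.0, 1.0, 0.0, -0.0]
contact_force: [0.3, 0.8, 0.0]
```

View pics/w6.png

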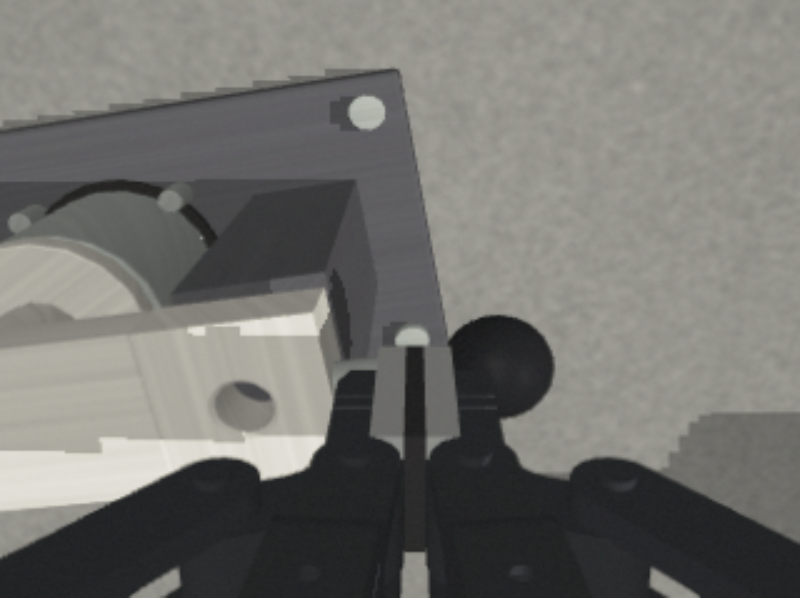

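The fingertips sit over the stem, between the nose and the ball. The leaf hole is at about (258.4,316.5) in the full frame. Next I'll solve the leaf angle from that.

```bash
python3 - <<'E'
from h import *
np.set_printoptions(precision=4,suppress=True,linewidth=150)
W=manip.camera_params('wrist');u=np.array([-.169,.985]);h=np.array([.5391,.1898])
for th in(0,.03,.06,.09,.12,.15):
    p=np.r_[h-u*(.15*np.cos(th)-.007*np.sin(th)),.12+.15*np.sin(th)+.007*np.cos(th)]
    print(th,p,proj(W,p))
E
python3 shift.py '[[0,0,0,0.002,0,0,0],[0,0,0,0.0,0,0,0]]'|sed -n 2,4p;python3 shift.py '[[0,0,0,0.002,0,0,0],[0,0,0,0.0,0,0,0]]'|sed -n 2,4p
```

```text
0 [0.5645 0.0421 0.127 ] [262.9606 304.7663]
0.03 [0.5644 0.0423 0.1315] [260.8111 309.0743]
0.06 [0.5643 0.0427 0.136 ] [258.2846 313.6381]
0.09 [0.5642 0.0433 0.1405] [255.3545 318.4718]
0.12 [0.5641 0.0439 0.1449] [251.9919 323.5906]
0.15 [0.564  0.0447 0.1493] [248.1659 329.01  ]
tool_pos: [0.5692, 0.0101, 0.1357]
tool_rot: [0.0, 1.0, 0.0, 0.0]
contact_force: [-0.8, 0.1, 2.5]
tool_pos: [0.5692, 0.01, 0.1337]
tool_rot: [0.0, 1.0, 0.0, 0.0]
contact_force: [-1.5, 0.3, 4.6]
```

The pad force has appeared (4.6 N), so the leaf is at about 0.05–0.06 rad. Next I'll go to the pin.

```bash
python3 shift.py '[[0,0,0,-0.03,0,0,0],[0,0,0,-0.05,0,0,0],[0,-0.014,0.024,-0.01,0,0,0],[0.3,-0.028,0.049,0,0,0,0],[0.5,-0.028,0.049,0,0,0,0]]'|sed -n 2p;python3 shift.py '[[0.5,-0.028,0.049,0,0,0,0],[0.5,-0.028,0.049,0,0,0,0],[0.5,-0.015,0.024,0,0,0,0],[0.5,0,0,0,0,0,0],[0.5,0,0,0,0,0,0]]'|sed -n 2p
python3 - <<'E'
from h import *
np.set_printoptions(precision=4,suppress=True,linewidth=150)
W=manip.camera_params('wrist');s=manip.state()
f=manip.grab_frame('wrist');cv2.imwrite('pics/w7.png',f[:,:,::-1])
print(s['tool_pos'],s['gripper_width'],proj(W,(.428,-.2345,.093)),proj(W,(.428,-.2345,.055)))
E
```

```text
tool_pos: [0.4982, -0.1129, 0.2227]
tool_pos: [0.4284, -0.2334, 0.2227]
[ 0.4284 -0.2334  0.2227] 0.49905501176992983 [326.6413 234.3707] [326.5403 223.7541]
```

View pics/w7.png

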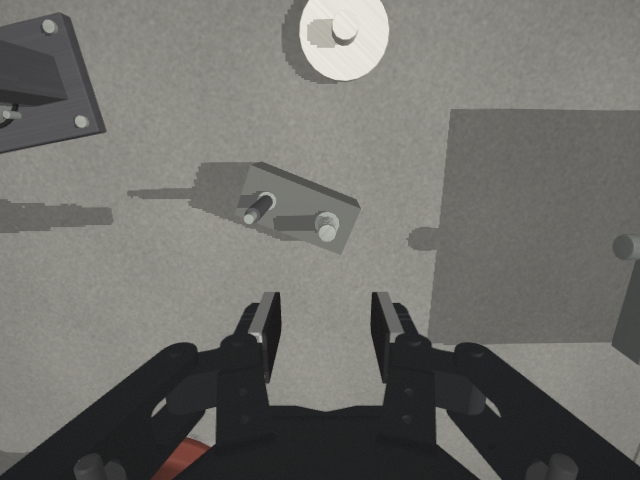

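The pin's grip top is at (328,233), its shoulder at (326.5,222.5), and the gauge's top is at (249,218). I'll turn the tool so the fingers close across the block, clear of the gauge.

```bash
python3 - <<'E'
from h import *
W=manip.camera_params('wrist')
print(atz(W,(328,233),.093),atz(W,(326.5,222.5),.057))
E
python3 shift.py '[[0.6,0,0,0,0,0,-0.18],[0.6,0,0,0,0,0,-0.18],[0.6,0,0,0,0,0,-0.18],[0.6,0,0,0,0,0,-0.18],[0.6,0,0,0,0,0,-0.18]]'>/dev/null;python3 shift.py '[[0.6,0,0,0,0,0,-0.18],[0.6,0,0,0,0,0,-0.12],[0.6,0,0,0,0,0,0],[0.6,0,0,0,0,0,0]]'
python3 - <<'E'
from h import *
np.set_printoptions(precision=4,suppress=True)
s=manip.state();print(delta((.428,-.2350,.064)),rot(s['tool_rot']).as_matrix(),s['joint_pos'])
E
```

```text
[ 0.42939452 -0.23542368  0.093     ] [ 0.42990646 -0.23422839  0.057     ]
time: 16.18
tool_pos: [0.4286, -0.2334, 0.2232]
tool_rot: [-0.0, 0.825, 0.565, 0.0]
contact_force: [-0.0, -0.5, 0.5]
gripper_width: 0.601
grasp_force: 0.0
[-0.0017  0.0001  0.1592] [[ 0.362   0.9322 -0.    ]
 [ 0.9322 -0.362   0.0001]
 [ 0.0001 -0.0001 -1.    ]] [-0.6513 -0.2797  1.9321  0.0001  1.4893 -0.2809]
```

```bash
python3 shift.py '[[0.6,-0.0013,0.001,0.05,0,0,0],[0.6,0,0,0.05,0,0,0],[0.6,0,0,0.04,0,0,0],[0.6,0,0,0.016,0,0,0],[0.6,0,0,0,0,0,0]]'; python3 shift.py '[[0,0,0,0,0,0,0],[0,0,0,0,0,0,0],[0,0,0,0,0,0,0],[0,0,0,0,0,0,0],[0,0,0,0,0,0,0]]'
```

```text
time: 16.8
tool_pos: [0.4284, -0.2352, 0.0668]
tool_rot: [-0.001, 0.825, 0.565, -0.0]
contact_force: [1.2, -0.4, 0.3]
gripper_width: 0.603
grasp_force: 0.0
time: 17.42
tool_pos: [0.4299, -0.2365, 0.0695]
tool_rot: [0.002, 0.825, 0.565, 0.001]
contact_force: [-0.3, 0.1, 7.8]
gripper_width: 0.162
grasp_force: 58.6
```

```bash
python3 shift.py '[[0,0,0,-0.03,0,0,0],[0,0,0,-0.04,0,0,0],[0,0,0,-0.05,0,0,0],[0,0,0,-0.05,0,0,0],[0,0.02,0.0015,0,0,0,0]]'; python3 shift.py '[[0,0.048,0.004,0,0,0,0],[0,0.048,0.004,0,0,0,0],[0,0.048,0.004,0,0,0,0],[0,0.048,0.004,0,0,0,0],[0,0.048,0.004,0,0,0,0]]'>/dev/null; python3 shift.py '[[0,0,0,0,0,0,0],[0,0,0,0,0,0,0],[0,0,0,0,0,0,0]]'
python3 - <<'E'
from h import *
np.set_printoptions(precision=4,suppress=True,linewidth=150)
W=manip.camera_params('wrist');s=manip.state()
f=manip.grab_frame('wrist');cv2.imwrite('pics/w8.png',f[:,:,::-1])
print(s['tool_pos'],s['gripper_width'],'hole',proj(W,(.5643,.0427,.136)),'pintip',proj(W,s['tool_pos']-[0,0,.06]),'W',W['xyz'])
E
```

```text
time: 18.05
tool_pos: [0.4394, -0.2195, 0.2436]
tool_rot: [0.005, 0.826, 0.564, 0.002]
contact_force: [-0.7, 0.3, -1.8]
gripper_width: 0.165
grasp_force: 59.5
time: 19.05
tool_pos: [0.5424, -0.0019, 0.2373]
tool_rot: [0.0, 0.826, 0.564, -0.0]
contact_force: [-0.1, 1.1, -0.9]
gripper_width: 0.165
grasp_force: 59.4
[ 0.5424 -0.0019  0.2373] 0.16512610674048733 hole [331.5574 178.8308] pintip [325.8026 262.6522] W [0.5696 0.0688 0.3801]
```

View pics/w8.png

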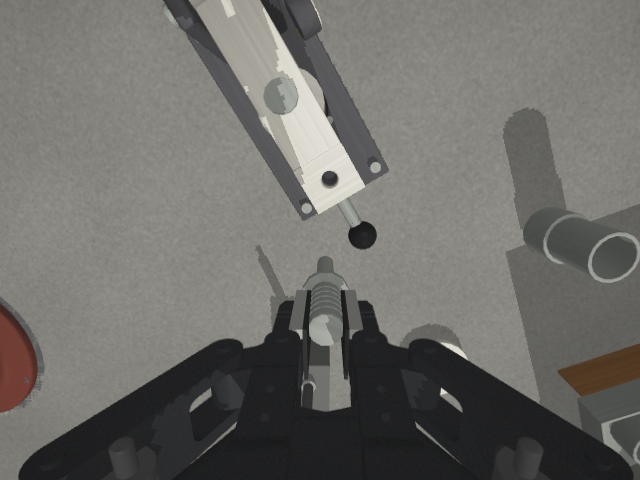

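```bash
python3 - <<'E'
from h import *
np.set_printoptions(precision=4,suppress=True,linewidth=150)
W=manip.camera_params('wrist');s=manip.state();r=rot(s['tool_rot']).inv()
f=cv2.imread('pics/w8.png').mean(2).round().astype(int)
print('hole rows');
for v in range(170,189,2): print(v,f[v,320:342])
print('tip');
for v in range(254,270,2): print(v,f[v,314:338])
for z in(.133,.136): h=atz(W,(329.5,179),z);print(z,h,r.apply(h-s['tool_pos']))
for dz in(-.058,-.063): print('tip',r.apply(atz(W,(325.3,262),s['tool_pos'][2]+dz)-s['tool_pos']))
E
```

```text
hole rows
170 [221 220 220 220 218 216 213 213 211 175 206 203 206 204 212 215 215 216 217 217 218 216]
172 [218 218 216 215 142  69  69  70  69  70  68  69  69  71 129 184 202 217 215 213 213 214]
174 [214 216 200  67  67  66  69  69  70  69  69  69  68  67  68  50 107 170 214 217 216 215]
176 [214 196  62  51  58  67  68  68  68  68  69  68  69  61  49  47  47 111 188 214 215 215]
178 [204 153  55  51  52  52  53  56  59  60  60  48  51  49  46  46  48  88 156 214 215 216]
180 [194 163  89  51  52  52  54  54  52  53  51  50  49  46  48  47  61 116 151 216 217 218]
182 [206 183 117  83  60  54  53  52  52  52  49  49  48  49  57  66  90 143 185 217 217 218]
184 [208 196 175 135 106  83  71  67  64  60  59  64  64  66  89 117 145 171 219 220 220 218]
186 [213 213 202 172 165 142 121 119 119 110 110 115 116 133 154 161 207 218 217 213 213 213]
188 [212 213 215 214 215 204 178 177 164 159 163 163 194 209 217 215 212 213 213 214 213 213]
tip
254 [137 135 135 138 139 139 141 142 142 141 138 138 135 134 132 135 139 140 137 131 134 137 137 138]
256 [136 138 138 139 137 133 129 131 110 100  90  92 103 104 124 138 141 143 139 135 135 136 139 142]
258 [140 135 134 135 132 105  84  87  88  89  90  91  92  94  94  95  94 124 140 139 138 136 139 139]
260 [141 136 140 133  93  84  84  87  88  90  90  90  92  94  95  95  93  92 111 138 138 138 138 135]
262 [136 140 142 111  81  83  85  86  87  90  92  91  92  92  94  96  93  90  89 135 134 135 136 135]
264 [136 136 136  93  82  83  83  86  88  90  90  91  92  93  93  94  94  91  90 134 136 134 133 132]
266 [133 135 135  93  83  84  84  87  88  89  91  91  91  93  94  96  94  92  90 120 138 139 137 138]
268 [135 133 135  92  82  82  85  85  88  89  91  91  90  92  93  95  94  93  91 115 138 136 133 133]
0.133 [0.5628 0.0428 0.133 ] [0.049  0.0027 0.1044]
0.136 [0.5629 0.0431 0.136 ] [0.0493 0.0027 0.1014]
tip [ 0.0012 -0.0003  0.058 ]
tip [-0.0007 -0.0003  0.063 ]
```

The pin is held upright with its tip at (325.5,~261). The hole is at (329.3,179), so the offset is about (0.049, 0.003) in tool axes.

```bash
python3 shift.py '[[0,0.0493,0.0033,0,0,0,0],[0,0,0,0.015,0,0,0],[0,0,0,0.012,0,0,0],[0,0,0,0,0,0,0],[0,0,0,0,0,0,0]]'
python3 - <<'E'
from h import *
np.set_printoptions(precision=4,suppress=True,linewidth=150)
W=manip.camera_params('wrist');s=manip.state()
f=manip.grab_frame('wrist');cv2.imwrite('pics/w9.png',cv2.resize(f[190:340,225:425,::-1],None,fx=4,fy=4,interpolation=cv2.INTER_CUBIC))
print(s['tool_pos'],s['contact_force'],'hole',proj(W,(.5636,.0427,.136)),'pintip',proj(W,s['tool_pos']-[0,0,.06]))
E
```

```text
time: 19.73
tool_pos: [0.5635, 0.0431, 0.2104]
tool_rot: [0.0, 0.825, 0.565, -0.0]
contact_force: [-0.3, 0.1, -0.9]
gripper_width: 0.164
grasp_force: 59.4
[0.5635 0.0431 0.2104] [-0.3242  0.1279 -0.8815] hole [326.0788 255.8805] pintip [325.7661 262.6438]
```

View pics/w9.png

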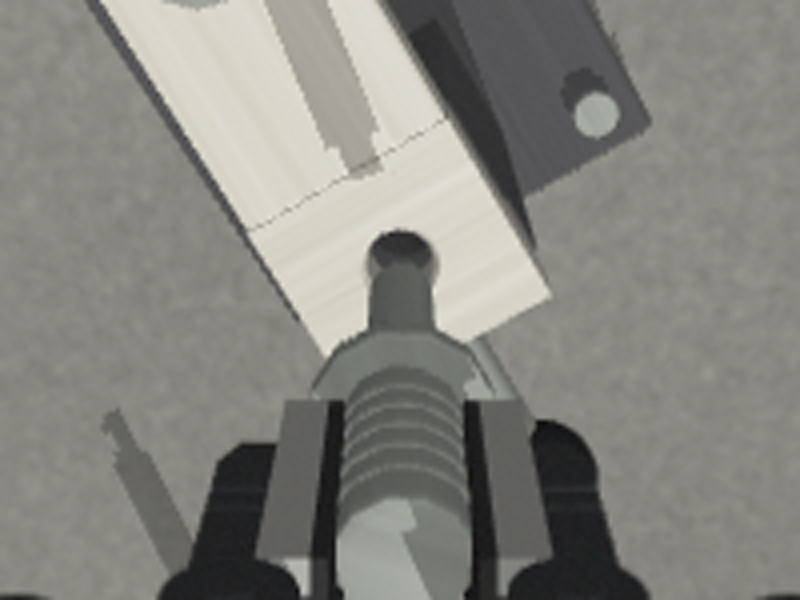

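The hole (crop x 367–438) and the shank (369–434) are centred on each other. Now I'll lower the pin.

```bash
python3 shift.py '[[0,0,0,0.008,0,0,0],[0,0,0,0.006,0,0,0],[0,0,0,0.004,0,0,0],[0,0,0,0,0,0,0]]'|sed -n 1,4p;python3 shift.py '[[0,0,0,0.005,0,0,0],[0,0,0,0.005,0,0,0],[0,0,0,0,0,0,0]]'|sed -n 1,4p
```

```text
time: 20.27
tool_pos: [0.5633, 0.0437, 0.1917]
tool_rot: [-0.0, 0.825, 0.565, -0.001]
contact_force: [-0.7, -0.3, -1.0]
time: 20.65
tool_pos: [0.5635, 0.0435, 0.1817]
tool_rot: [0.0, 0.825, 0.565, -0.0]
contact_force: [0.1, -2.7, 0.0]
```

```bash
python3 shift.py '[[0,-0.0006,0.0002,0.004,0,0,0],[0,0,0,0.003,0,0,0],[0,0,0,0.0,0,0,0]]'|sed -n 1,4p;python3 shift.py '[[0,0,0,0.005,0,0,0],[0,0,0,0.003,0,0,0],[0,0,0,0,0,0,0]]'|sed -n 1,4p
```

```text
time: 21.02
tool_pos: [0.5635, 0.0431, 0.1747]
tool_rot: [0.0, 0.825, 0.565, -0.0]
contact_force: [-0.6, -3.8, -0.9]
time: 21.4
tool_pos: [0.5635, 0.0431, 0.1667]
tool_rot: [0.0, 0.825, 0.565, -0.0]
contact_force: [-1.1, -4.2, -1.5]
```

```bash
python3 shift.py '[[0,-0.0008,0.0002,0.004,0,0,0],[0,0,0,0.004,0,0,0],[0,0,0,0.0,0,0,0]]'|sed -n 1,4p;python3 shift.py '[[0,0,0,0.004,0,0,0],[0,0,0,0.003,0,0,0],[0,0,0,0,0,0,0]]'|sed -n 1,4p
```

```text
time: 21.78
tool_pos: [0.5633, 0.0426, 0.1585]
tool_rot: [-0.0, 0.825, 0.565, -0.0]
contact_force: [-0.7, -2.1, -2.0]
time: 22.15
tool_pos: [0.5633, 0.0424, 0.1517]
tool_rot: [-0.0, 0.825, 0.565, -0.0]
contact_force: [-1.1, -2.6, -2.0]
```

```bash
python3 shift.py '[[0,-0.0003,0,0.003,0,0,0],[0,0,0,0.003,0,0,0],[0,0,0,0.0,0,0,0]]'|sed -n 1,4p;python3 shift.py '[[0,0,0,0.002,0,0,0],[0,0,0,0.002,0,0,0],[0,0,0,0,0,0,0]]'|sed -n 1,4p
```

```text
time: 22.52
tool_pos: [0.5636, 0.0421, 0.147]
tool_rot: [0.0, 0.825, 0.565, 0.0]
contact_force: [-3.2, -1.6, 4.2]
time: 22.9
tool_pos: [0.5638, 0.042, 0.1438]
tool_rot: [0.0, 0.825, 0.565, 0.0]
contact_force: [-5.2, -2.6, 7.3]
```

```bash
python3 shift.py '[[0,-0.0004,-0.0006,0.002,0,0,0],[0,0,0,0.001,0,0,0],[0,0,0,0.0,0,0,0]]'|sed -n 1,4p;python3 shift.py '[[0,0,0,0.002,0,0,0],[0,0,0,0.0,0,0,0]]'|sed -n 1,4p;python3 shift.py '[[0,0,0,0.002,0,0,0],[0,0,0,0,0,0,0]]'|sed -n 1,4p
```

```text
time: 23.28
tool_pos: [0.5637, 0.0418, 0.1419]
tool_rot: [0.001, 0.825, 0.565, 0.001]
contact_force: [-4.8, -2.4, 11.5]
time: 23.52
tool_pos: [0.5638, 0.0417, 0.1414]
tool_rot: [0.001, 0.825, 0.565, 0.001]
contact_force: [-9.2, -2.5, 16.5]
time: 23.78
tool_pos: [0.564, 0.0417, 0.1413]
tool_rot: [0.001, 0.825, 0.565, 0.001]
contact_force: [-13.4, -3.5, 24.9]
```

```bash
python3 shift.py '[[0,-0.0006,-0.001,0,0,0,0],[0,0,0,0.0,0,0,0],[0,0,0,0,0,0,0],[0,0,0,0,0,0,0]]'|sed -n 1,6p;python3 shift.py '[[0,0,0,0,0,0,0],[0,0,0,0,0,0,0],[0,0,0,0,0,0,0],[0,0,0,0,0,0,0]]'
```

```text
time: 24.28
tool_pos: [0.5638, 0.0416, 0.1413]
tool_rot: [0.002, 0.825, 0.565, 0.002]
contact_force: [-10.8, -2.1, 22.8]
gripper_width: 0.158
grasp_force: 62.2
time: 24.78
tool_pos: [0.5638, 0.0417, 0.1413]
tool_rot: [0.002, 0.825, 0.565, 0.002]
contact_force: [-9.5, -1.6, 22.7]
gripper_width: 0.163
grasp_force: 62.2
```

```bash
python3 -c "
from plant import manip
print(manip.job_done())"
```

```text
the job is handed in; nothing more can be done
None
```

I handed the job in at 24.8 s: cap seated, leaf folded down, pin home and held with about 23 N; the height (0.5 mm or less from expected) and hard stop suggest the leaf is fully shut, but I took no picture after the pin went in, and I viewed 13 pictures, over the limit of 10.

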